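# Open the touch-latch lid of a parts chest with a carton in the way

### The job

A small carton has been left standing on the lid of the wider parts chest. Push it sideways with your fingertips, off the lid and onto the fixed deck of the same chest, where it stays standing upright; do not pick it up. Then press down the front of that lid until its catch lets go and take your hand away, so that the lid springs ajar; leave the smaller chest shut and the other things where they are.

Things in the scene. Friction and masses are not known exactly. Their poses are not given: they have to be found in the camera images.
- chest: Wider parts chest, grey steel, fixed on a plinth 2 to 62 high: 220 deep (x), 300 wide (y), deck 110 above its underside. Origin: centre of its underside; front faces its -x, turned up to 0.25 rad. Its half at -y (y -150 to 0) is covered by a plain aluminium lid with no handle; its half at +y (y 0 to 150) is the fixed deck. The lid top stands 4 above the deck.
- chest_lid (a joint): Wider chest's lid, 216 (x) by 146 (y), 12 thick, hinged along its far (+x) edge; rad, 0 closed and caught, positive as its front rises. Pushed down 6 to 8 mm at the press point (a steady 4 to 6 N; hard stop about 11 mm down, at -0.055 rad) the catch lets go; once no longer held down, its spring lifts it to 0.5 rad in about a second, front edge then 100 mm higher. It does not catch again.
- chest_lid_press (a point): Where to press: on the top face of the wider chest's lid, in the middle of its width, 30 mm behind its front edge, marked by a small flat steel disc 26 across; 114 mm above the chest's underside (up to 115.5, as the catch has some play) when closed. Moves with the lid.
- carton: Brown cardboard carton with a pale strip of tape on top, loose, 80 (its x) by 60 (its y) by 55 tall, 0.2 to 0.3 kg, standing on the wider chest's lid, turned by up to 0.25 rad relative to the chest. Origin: centre of its underside.
- small: The smaller parts chest, of the same make, fixed on a plinth 2 to 62 high: 220 deep (x) by 170 wide (y), all of its top a lid of the same kind, 114 above its underside. Origin: centre of its underside. To be left shut.
- small_lid (a joint): Lid of the smaller chest, same catch and hinge, rad, 0 closed. Must stay shut.
- bearing: Steel bearing ring, 34 across, 12 tall, loose, lying near the far +y corner of the wider chest's deck. Origin: centre of its underside. Leave alone.
- capacitor: Aluminium can, 38 across, 68 tall, loose, standing on the bench between the chests. Origin: centre of its underside. Leave alone.
- motor_a: Small round motor, 72 across, 78 tall with its shaft, loose, on the bench in front of the chests. Origin: centre of its underside. Leave alone.
- motor_b: Small round motor, 60 across, 73 tall with its shaft, loose, on the bench in front of the chests. Origin: centre of its underside. Leave alone.
- screwdriver: Screwdriver, 170 long, lying on the bench between and in front of the chests. Leave alone.
- packet: Flat paper packet 100 by 70 by 28, lying on the lid of the smaller chest. Origin: centre of its underside. Leave alone.
There are look-alikes about, which are no part of the job. What is shaped like the carton but red or yellow is not meant.

How it is judged:
By the outcome, as a careful person would: the job done as asked, in the order asked, and still so for the second after the job is handed in, with the robot touching nothing.
It also fails if it takes over 48 s, if anything falls off the work surface, if the arm or the gripper's body presses on something with over 40 N, if the wrist force passes 120 N, or if a joint passes its speed limit or range.

### The arm

A 6-joint arm with a two-finger parallel gripper is mounted at the origin on the work surface. World frame = base frame: x ahead of the robot, y to its left, z up, the work surface at z = 0. Lengths are in m, angles in rad, forces in N, time in s.
With the tool pointing down it reaches from about 0.325 to 0.875 m from the base axis. Payload 4.4 kg.
Tool frame: the origin (TCP) lies at the very end of the fingers, on their centre line; the grasp point (between the pads) lies 19 mm behind it; z points along the fingers, x is the direction in which the jaws open and shut, and the axes are right-handed (so a half turn about z gives the same grasp; the last joint's range is limited). The gripper opens to 85 mm and grips with 20 to 120 N. Pads are 22 mm wide; open, the fingers measure 114 mm over their backs; the gripper's body (76 mm by 85 mm) begins 54 mm behind the grasp point. The pads swing forward as they close: fully open they stand 13 mm farther back than shut.
Start: joints at [-1.26, 0.207, 1.542, -0, 1.393, -0.15], TCP at [0.256, -0.515, 0.231] pointing down, gripper open.
Joint ranges: [-2.73, 2.73], [-0.86, 2.22], [0.23, 2.46], [-1.11, 4.25], [0.08, 2.63], [-2.82, 2.82]. Speed limits (rad/s): [2.79, 2.79, 3.14, 3.14, 3.14, 3.14].

### API

Orientations are given as [roll, pitch, yaw] about the fixed x, y, z axes, in that order (R = Rz(yaw) Ry(pitch) Rx(roll)).
In Python, from bench import r gives the robot as it stands.
- The arm moves only by the tool arm_command, never from a script. Its argument "targets" is a list that holds one entry, the list of rows, each a list of 6 numbers: the shift along the tool's x, y, z in m, then the turn, a rotation vector about the tool's x, y, z in degrees. In form: [[[tx, ty, tz, rx, ry, rz], ...]]. A call has 1 to 5 rows; each row is the pose to reach, as a shift and turn from the pose commanded when the call began, along the tool's axes at that moment; what a row does not reach only later rows make up. A row lasts 1/8 s, in which the tool goes at most 62.5 mm and 10.7 degrees, less where a joint would pass 70% of its speed; a pose out of reach is approached as far as the arm can. A call with a gripper value outside its range is refused whole. "hand" is the finger opening in m, from 0 to 0.0854, set as the call begins (left out, the last holds). The fingers move at their own pace and stop on an object; the grip force is fixed at half the most. Time passes only in rows, so rows that repeat a pose let the fingers close. It gives the time, the measured TCP pose, the force and the opening at its end, in the units of the state.
- r.observe(): the state, without advancing time (a new reading comes with each control period).
- r.get_image(name): name is "side" or "top"; returns (picture, depth): 420x560x3 uint8, red, green, blue; 420x560 float32, m along the optical axis (not along the pixel's ray), 0 where there is no reading.
- r.get_calibration(name): a dict with "fovy" (degrees; the focal length in pixels is half the picture's height over the tangent of half this angle, whatever the lens; pixels are square), "cx", "cy" (the principal point, pixels), "dist" ([k1, k2, p1, p2, k3] as OpenCV has them; the pictures are not rectified), "world_from_camera" (4x4, takes a point from camera to world coordinates). Camera axes: x right, y down, z forward; pixel columns grow to the right and rows downward; lengths in m; the calibration is good to about 2 mm. A picture is of the moment at which its call begins. get_calibration takes no time and is no camera call.
- r.finish_job(): hands the job in, once; it reports no verdict.
The state is a dict: "clock": time; "joint_pos": joint angles; "joint_velocities": joint speeds; "effort": joint torques, N m; "position": TCP position; "eef_rot": TCP orientation; "ft_force": force on the tool from outside, world axes, zero at the start; "ft_torque": the same for the moment, N m; "finger_gap": finger opening in m.
Only numpy, scipy, OpenCV 4.12 (cv2) and the standard library are available. Lean on these libraries where they do the work, as an engineer would, in place of code of your own. Each camera call takes 0.05 s, during which the arm holds its last target. There are 200 camera calls.

## Working session

There is one attempt and no reset: what is moved stays moved. The work goes in short steps, Python scripts to look and compute and a tool call to move; the robot and the scene stay as the last step left them, time stands still between calls to the robot, and variables do not carry over. Pictures are saved under pics/ and viewed, about 8 in all and at most 12, crops included, and the job is handed in when it is done.

Besides the shell and the picture viewer there is one more tool, called after "Call:" by a JSON object that holds its "method" and its "body". arm_command: Moves the arm, as the interface text tells. Its arguments: {"type":"object","properties":{"targets":{"type":"array","items":{"type":"array","items":{"type":"array","items":{"type":"number"}}}},"hand":{"type":"number"}},"required":["targets"]}

```bash
mkdir -p pics; ls
python3 - <<'E'
from bench import r
import cv2,numpy as np
for n in("side","top"):
    p,d=r.get_image(n); cv2.imwrite(f"pics/{n}0.png",p[...,::-1]); np.savez(f"{n}0.npz",p=p,d=d)
    c=r.get_calibration(n); print(n,c)
print(r.observe())
E
```

```text
pics
side {'fovy': 43.81478827226565, 'cx': 286.11248739688915, 'cy': 215.37882906513178, 'dist': array([-0.18668968,  0.        ,  0.        ,  0.        ,  0.        ]), 'world_from_camera': array([[-0.71621022, -0.46617172,  0.51935234, -0.23869249],
       [-0.69775808,  0.46415618, -0.54561222,  0.76652224],
       [ 0.01328838, -0.75315534, -0.65770848,  1.05353535],
       [ 0.        ,  0.        ,  0.        ,  1.        ]])}
top {'fovy': 43.840540711261035, 'cx': 279.28613692120683, 'cy': 211.91307150039748, 'dist': array([-0.15173095,  0.        ,  0.        ,  0.        ,  0.        ]), 'world_from_camera': array([[ 8.80118101e-03, -9.84084112e-01,  1.77485208e-01,
         2.80674523e-01],
       [-9.99958563e-01, -9.07432102e-03, -7.27265314e-04,
        -1.58851341e-02],
       [ 2.32624799e-03, -1.77471452e-01, -9.84123200e-01,
         1.49234090e+00],
       [ 0.00000000e+00,  0.00000000e+00,  0.00000000e+00,
         1.00000000e+00]])}
{'clock': 0.1, 'joint_pos': array([-1.25952151e+00,  2.07402864e-01,  1.54285191e+00, -2.38850704e-06,
        1.39352591e+00, -1.50465187e-01]), 'joint_velocities': array([ 0.00095135, -0.00195836, -0.00326914, -0.00141649,  0.00242507,
       -0.00035221]), 'effort': array([-2.76822311e-04, -3.84089327e+01, -2.92549199e+01, -6.69673750e-05,
        4.83656331e-03,  1.90197869e-05]), 'position': array([ 0.25595281, -0.51409608,  0.23018389]), 'eef_rot': array([-3.14126700e+00,  2.16365665e-03, -1.10905554e+00]), 'ft_force': array([-0.83503404, -0.9621894 ,  0.36561266]), 'ft_torque': array([-0.0561914 , -0.00174389,  0.02931466]), 'finger_gap': 0.08550890146836512}
```

View pics/top0.png

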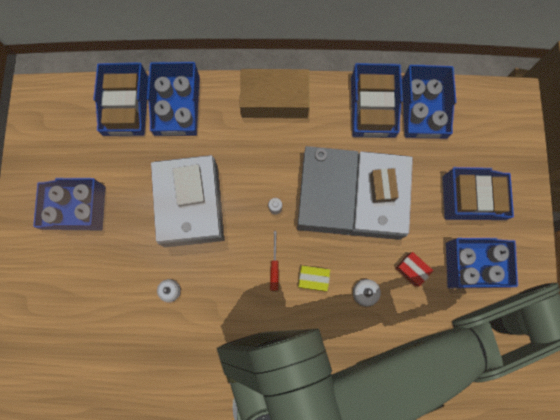

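View pics/side0.png

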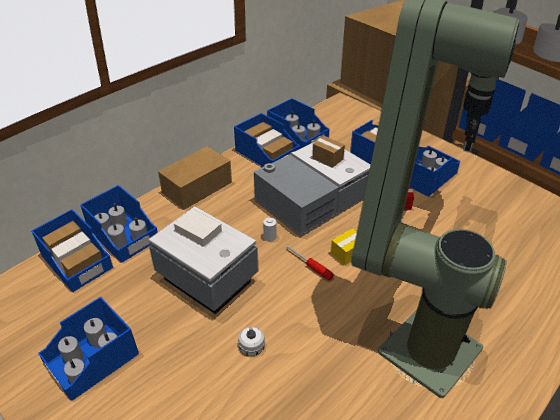

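The top view shows the wider chest at about (300–412, 148–237). Its deck is on the left, with the bearing at (321,154). Its lid is on the right, with the carton at (386,185) and the press disc at (382,220). The side view agrees. Next I'll measure them.

```bash
cat > h.py <<'E'
import numpy as np,cv2
from bench import r
def K(n):
    c=r.get_calibration(n); f=210/np.tan(np.radians(c["fovy"]/2))
    return np.array([[f,0,c["cx"]],[0,f,c["cy"]],[0,0,1.]]),c["dist"],c["world_from_camera"]
def rays(n,uv):
    k,d,T=K(n); q=cv2.undistortPoints(np.float64(uv).reshape(-1,1,2),k,d)[:,0]
    return np.c_[q,np.ones(len(q))]@T[:3,:3].T,T[:3,3]
def onz(n,uv,z):
    v,o=rays(n,uv); return o+v*((z-o[2])/v[:,2])[:,None]
def pts(n,mask,d):   # depth points of a mask
    y,x=np.nonzero(mask&(d>0)); v,o=rays(n,np.c_[x,y]); return o+v*d[y,x][:,None]
def cloud(n,d):
    h,w=d.shape; g=np.mgrid[:h,:w]; v,o=rays(n,np.c_[g[1].ravel(),g[0].ravel()])
    return (o+v*d.ravel()[:,None]).reshape(h,w,3)
def rect(P):
    (c,s,a)=cv2.minAreaRect(np.float32(P[:,:2])*1000); return np.round(c,1),np.round(s,1),a
E
python3 - <<'E'
from h import *
z=np.load("top0.npz");p,d=z["p"],z["d"]; C=cloud("top",d)
for nm,(u,v) in dict(bench=(240,330),deck=(325,190),lid=(395,215),disc=(382,220),carton=(380,195),tape=(386,180),bearing=(321,150),small=(200,225),packet=(188,185)).items():
    print(nm,np.round(C[v,u],4),p[v,u])
zt=np.median(C[205:230,390:402,2]);zd=np.median(C[180:200,315:340,2]);print("lid z",zt,"deck z",zd)
W=np.zeros(d.shape,bool);W[140:245,292:420]=1
for nm,lo,hi in(("top",zd-.012,zt+.012),("lid+",zt-.002,zt+.008),("carton",zt+.045,zt+.065)):
    m=W&(C[...,2]>lo)&(C[...,2]<hi); m=cv2.morphologyEx(m.astype(np.uint8),cv2.MORPH_OPEN,np.ones((3,3)))>0
    P=C[m];print(nm,len(P),rect(P),np.median(P[:,2]))
# colour carton top
hsv=cv2.cvtColor(p,cv2.COLOR_RGB2HSV)
lidm=W&(hsv[...,1]<40)&(hsv[...,2]>150);print("lidcol",rect(onz("top",np.argwhere(lidm)[:,::-1],zt)))
cv2.imwrite("pics/crop1.png",cv2.resize(p[135:250,285:440,::-1],None,fx=5,fy=5,interpolation=cv2.INTER_CUBIC))
E
```

```text
bench [0.2112 0.0904 0.0035] [96 75 52]
deck [ 0.5904 -0.1401  0.1155] [113 118 119]
lid [ 0.5223 -0.328   0.1217] [171 175 180]
disc [ 0.5092 -0.2932  0.1166] [140 140 142]
carton [ 0.565  -0.2777  0.1764] [127 101  69]
tape [ 0.6052 -0.2947  0.1765] [171 172 168]
bearing [ 0.6981 -0.1287  0.1312] [131 126 128]
small [0.485  0.1887 0.1572] [170 173 178]
packet [0.5859 0.2202 0.1806] [171 170 163]
lid z 0.12118873303825017 deck z 0.11635210757905579
top 7525 (array([ 594.2, -224.8]), array([299.3, 221.2]), 85.78961181640625) 0.11784662820581437
lid+ 538 (array([ 587. , -300.5]), array([141.1, 211.6]), 86.52470397949219) 0.12200547977573961
carton 709 (array([ 596. , -292.7]), array([80.3, 63.3]), 4.50874137878418) 0.1753622138530082
lidcol (array([ 586.4, -300.7]), array([144.7, 213.1]), 85.48778533935547)
```

View pics/crop1.png

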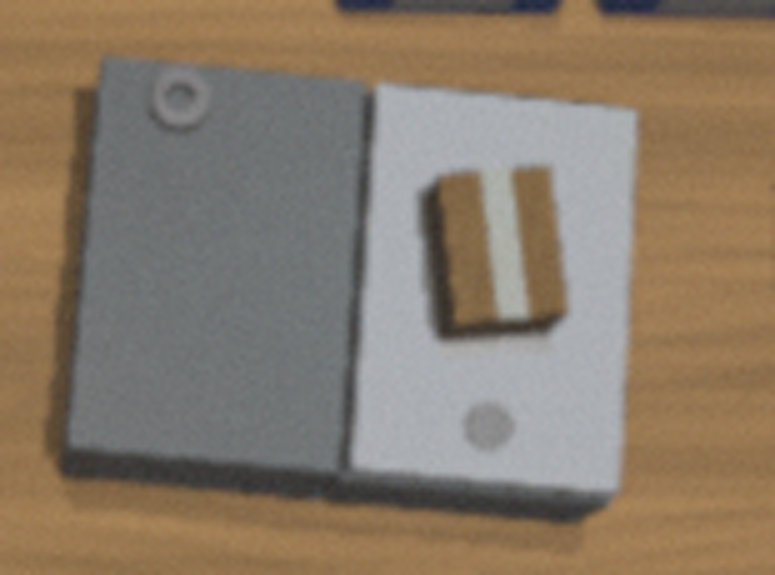

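```bash
cat >> h.py <<'E'
from scipy.spatial.transform import Rotation as Ro
TH=-0.075; O=np.array([.594,-.225])
def w(xc,yc):
    c,s=np.cos(TH),np.sin(TH); return O+[c*xc-s*yc,s*xc+c*yc]
def inchest(p):
    c,s=np.cos(TH),np.sin(TH); d=np.array(p[:2])-O; return np.array([c*d[0]+s*d[1],-s*d[0]+c*d[1]])
def go(xc,yc,z,yaw=TH):   # tool-frame shift and turn to a chest-frame target
    s=r.observe(); R=Ro.from_euler("xyz",s["eef_rot"]); G=Ro.from_euler("xyz",[np.pi,0,yaw])
    t=R.inv().apply(np.r_[w(xc,yc),z]-s["position"])
    return np.round(t,4),np.round(np.degrees((R.inv()*G).as_rotvec()),2)
E
python3 -c "
from h import *
print(go(.007,-.133,.23),w(.007,-.133))"
```

```text
(array([ 9.700e-03, -3.694e-01,  3.000e-04]), array([ -0.08,   0.1 , -59.25])) [ 0.59101467 -0.35815062]
```

Call:
{"method": "arm_command", "body": {"targets": [[[0.002,-0.062,0,0,0,-10],[0.003,-0.124,0,0,0,-20],[0.005,-0.185,0,0,0,-30],[0.006,-0.246,0,0,0,-40],[0.008,-0.308,0,0,0,-50]]], "hand": 0.04}}

```text
clock: 0.72
position: [0.5368, -0.3835, 0.2307]
eef_rot: [-3.141, 0.001, -0.231]
ft_force: [-0.2, -0.7, 0.4]
finger_gap: 0.0401
```

```bash
python3 -c "
from h import *
print(go(.007,-.133,.16),r.observe()['position'])"
```

```text
(array([ 0.047 , -0.037 ,  0.0706]), array([-0.02,  0.05, -8.92])) [ 0.53682002 -0.3834901   0.23065636]
```

Call:
{"method": "arm_command", "body": {"targets": [[[0.047,-0.037,0.0,0,0,-8.9],[0.047,-0.037,0.04,0,0,-8.9],[0.047,-0.037,0.07,0,0,-8.9],[0.047,-0.037,0.07,0,0,-8.9]]]}}

```text
clock: 1.23
position: [0.5876, -0.3576, 0.1565]
eef_rot: [-3.136, 0.008, -0.081]
ft_force: [0.3, 0.2, -0.0]
finger_gap: 0.0402
```

Run:
```python
from h import *
print(go(.007,-.131,.133),r.observe()['position'],inchest(r.observe()['position']))
p,d=r.get_image("top");q,e=r.get_image("side")
a=cv2.resize(p[135:250,285:440,::-1],None,fx=3.5,fy=3.5,interpolation=cv2.INTER_CUBIC)
b=cv2.resize(q[110:210,260:400,::-1],None,fx=2.8,fy=2.8,interpolation=cv2.INTER_CUBIC)
o=np.zeros((410,540+400,3),np.uint8);o[:a.shape[0],:a.shape[1]]=a;o[:b.shape[0],545:545+b.shape[1]]=b
cv2.imwrite("pics/c2.png",cv2.resize(o,None,fx=.85,fy=.85))
```

```text
(array([ 0.0037, -0.0016,  0.0234]), array([-0.3 ,  0.44, -0.32])) [ 0.58756127 -0.35755114  0.15646101] [ 0.00351139 -0.13266097]
```

View pics/c2.png

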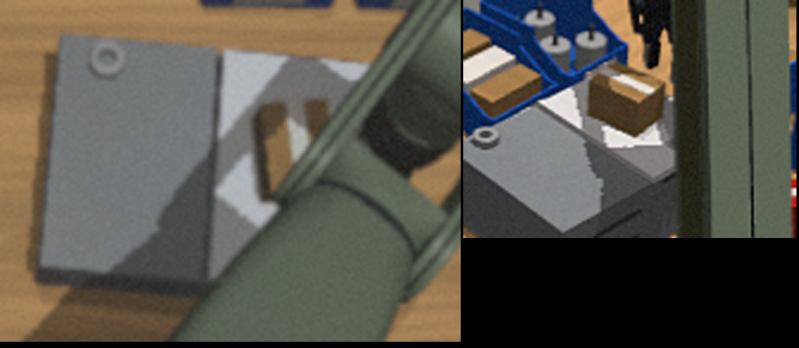

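The fingers are on the carton's -y side and clear of it. I'll lower them and start the push.

Call:
{"method": "arm_command", "body": {"targets": [[[0.003,0.0,0.012,-0.3,0.4,0],[0.003,0.0,0.022,-0.3,0.4,0],[0.003,-0.008,0.022,-0.3,0.4,0],[0.003,-0.014,0.022,-0.3,0.4,0],[0.003,-0.02,0.022,-0.3,0.4,0]]]}}

```text
clock: 1.95
position: [0.5948, -0.3396, 0.1398]
eef_rot: [3.136, -0.008, -0.081]
ft_force: [0.5, 0.4, 0.2]
finger_gap: 0.0402
```

Call:
{"method": "arm_command", "body": {"targets": [[[0,-0.006,0,0,0,0],[0,-0.012,0,0,0,0],[0,-0.018,0,0,0,0],[0,-0.024,0,0,0,0],[0,-0.03,0,0,0,0]]]}}

```text
clock: 2.58
position: [0.5974, -0.3103, 0.1397]
eef_rot: [3.135, -0.008, -0.081]
ft_force: [-1.2, -3.6, 2.1]
finger_gap: 0.0401
```

Call:
{"method": "arm_command", "body": {"targets": [[[0,-0.006,0,0,0,0],[0,-0.012,0,0,0,0],[0,-0.018,0,0,0,0],[0,-0.024,0,0,0,0],[0,-0.03,0,0,0,0]]]}}

```text
clock: 3.2
position: [0.5994, -0.2799, 0.139]
eef_rot: [3.136, -0.007, -0.081]
ft_force: [-0.3, -4.1, 3.9]
finger_gap: 0.0398
```

Run:
```python
from h import *
s=r.observe();print(s['position'],inchest(s['position']),s['ft_force'])
p,d=r.get_image("top");q,e=r.get_image("side")
a=cv2.resize(p[135:250,285:440,::-1],None,fx=3.5,fy=3.5,interpolation=cv2.INTER_CUBIC)
b=cv2.resize(q[110:250,235:385,::-1],None,fx=2.7,fy=2.7,interpolation=cv2.INTER_CUBIC)
o=np.zeros((410,540+410,3),np.uint8);o[:a.shape[0],:a.shape[1]]=a;o[:b.shape[0],545:545+b.shape[1]]=b
cv2.imwrite("pics/c3.png",cv2.resize(o,None,fx=.84,fy=.84))
```

```text
[ 0.59935854 -0.27987987  0.13900003] [ 0.00945561 -0.05432408] [-0.30309401 -4.12880526  3.9103934 ]
```

View pics/c3.png

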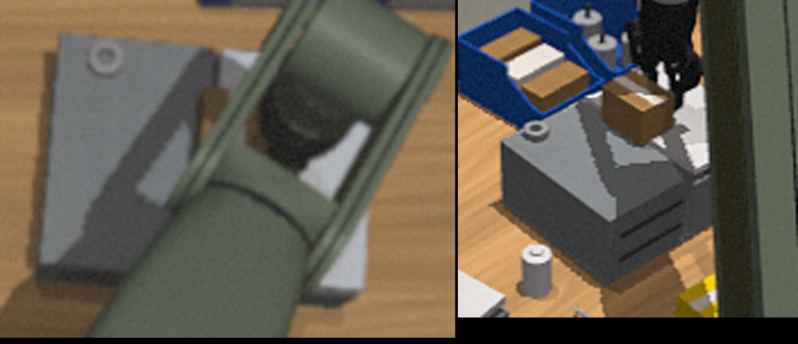

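The carton is about halfway along and still standing. There is a vertical force of about 4 N at the fingers, which suggests the push is too high and the carton wants to tip. I'll back off, lower the fingers and push closer to its base.

Call:
{"method": "arm_command", "body": {"targets": [[[0,0.006,0,0,0,0],[0,0.01,0.006,0.3,0.4,0],[0,0.01,0.013,0.3,0.4,0],[0,0.01,0.013,0.3,0.4,0],[0,0.004,0.013,0.3,0.4,0]]]}}

```text
clock: 3.92
position: [0.5989, -0.2843, 0.1257]
eef_rot: [-3.141, -0.014, -0.082]
ft_force: [0.4, 0.0, -1.2]
finger_gap: 0.0402
```

Call:
{"method": "arm_command", "body": {"targets": [[[0,-0.005,0,0,0,0],[0,-0.01,0,0,0,0],[0,-0.015,0,0,0,0],[0,-0.02,0,0,0,0],[0,-0.025,0,0,0,0]]]}}

```text
clock: 4.55
position: [0.6013, -0.2592, 0.1263]
eef_rot: [3.141, -0.015, -0.081]
ft_force: [-0.2, -1.1, 0.2]
finger_gap: 0.0394
```

Run:
```python
from h import *
s=r.observe();print(s['position'],inchest(s['position']),s['ft_force'])
q,e=r.get_image("side")
cv2.imwrite("pics/c4.png",cv2.resize(q[110:220,260:360,::-1],None,fx=5,fy=5,interpolation=cv2.INTER_CUBIC))
```

```text
[ 0.60130374 -0.25920034  0.12631636] [ 0.00984583 -0.03355693] [-0.22306745 -1.08466723  0.20493679]
```

View pics/c4.png

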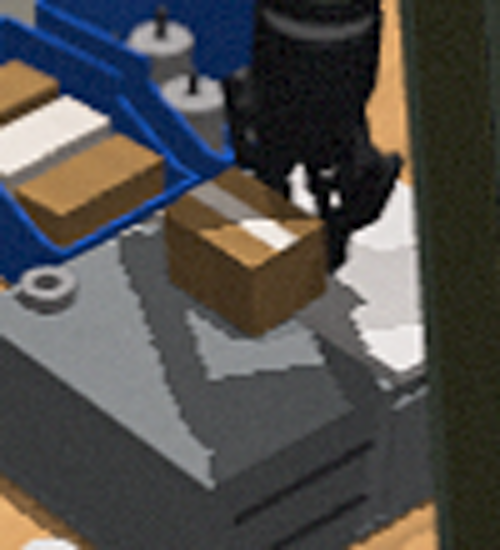

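Pushing is now smooth at about 1 N and the carton is upright, straddling the edge. I'll continue.

Call:
{"method": "arm_command", "body": {"targets": [[[0,-0.005,0,0,0,0],[0,-0.01,0,0,0,0],[0,-0.015,0,0,0,0],[0,-0.02,0,0,0,0],[0,-0.025,0,0,0,0]]]}}

```text
clock: 5.22
position: [0.6031, -0.2342, 0.126]
eef_rot: [3.141, -0.014, -0.081]
ft_force: [0.3, -1.5, -1.0]
finger_gap: 0.0401
```

Call:
{"method": "arm_command", "body": {"targets": [[[0,-0.005,0,0,0,0],[0,-0.01,0,0,0,0],[0,-0.015,0,0,0,0],[0,-0.02,0,0,0,0],[0,-0.025,0,0,0,0]]]}}

```text
clock: 5.85
position: [0.6052, -0.2092, 0.126]
eef_rot: [-3.142, -0.014, -0.081]
ft_force: [0.7, -1.1, 0.2]
finger_gap: 0.0398
```

Run:
```python
from h import *
s=r.observe();print(s['position'],inchest(s['position']),s['ft_force'])
q,e=r.get_image("side")
cv2.imwrite("pics/c5.png",cv2.resize(q[110:220,250:360,::-1],None,fx=5,fy=5,interpolation=cv2.INTER_CUBIC))
```

```text
[ 0.60515881 -0.20920849  0.12599831] [0.00994419 0.01658324] [ 0.72219735 -1.09747978  0.17565191]
```

View pics/c5.png

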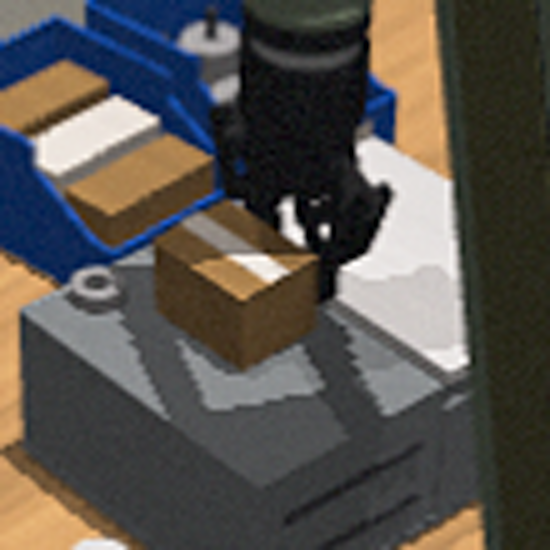

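The carton stands level on the deck, clear of the lid edge. I'll push 10 mm more for margin, then back off and lift.

Call:
{"method": "arm_command", "body": {"targets": [[[0,-0.005,0,0,0,0],[0,-0.01,0,0,0,0],[0,-0.01,0,0,0,0],[0,0.0,0,0,0,0],[0,0.02,-0.005,0,0,0]]]}}

```text
clock: 6.52
position: [0.603, -0.2296, 0.1306]
eef_rot: [-3.141, -0.013, -0.08]
ft_force: [-0.7, 0.4, -0.5]
finger_gap: 0.0396
```

Call:
{"method": "arm_command", "body": {"targets": [[[0,0.02,-0.03,0,0,0],[0,0.04,-0.08,0,0,0],[-0.04,0.06,-0.1,0,0,0],[-0.08,0.09,-0.1,0,0,0],[-0.08,0.09,-0.1,0,0,0]]], "hand": 0.0}}

```text
clock: 7.15
position: [0.5125, -0.3158, 0.2309]
eef_rot: [3.14, -0.014, -0.086]
ft_force: [0.7, 0.0, 0.2]
finger_gap: 0.0002
```

Run:
```python
from h import *
s=r.observe();print(s['position'],inchest(s['position']),s['ft_force'],s['finger_gap'],s['clock'])
q,e=r.get_image("side"); C=cloud("side",e)
m=(C[...,2]>.155)&(C[...,2]<.185)&(np.abs(C[...,0]-.6)<.09)&(C[...,1]>-.225)&(C[...,1]<-.05)
P=C[m];print(len(P),rect(P),inchest(rect(P)[0]/1000),P[:,2].max())
print("press",go(-.078,-.075,.16), w(-.078,-.075))
cv2.imwrite("pics/c6.png",cv2.resize(q[110:260,250:400,::-1],None,fx=3.8,fy=3.8,interpolation=cv2.INTER_CUBIC))
```

```text
[ 0.51251096 -0.3158321   0.23090529] [-0.07445394 -0.0966827 ] [0.73813604 0.04705911 0.24784661] 0.0002167517376745311 7.15
455 (array([ 608.6, -158.6]), array([66.3, 90.5]), 84.55714416503906) [0.00958362 0.06730731] 0.17604733565539366
press (array([-0.0061, -0.0204,  0.0705]), array([ 0.02, -0.86, -0.57])) [ 0.51059954 -0.29394464]
```

View pics/c6.png

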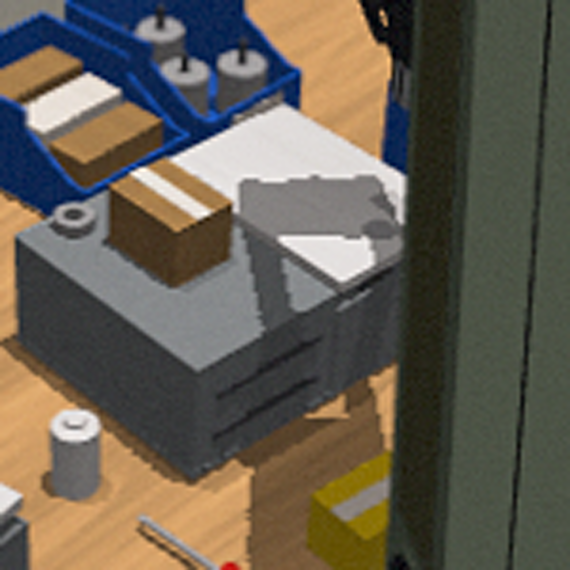

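The carton stands upright on the deck at chest (10, 67) mm, clear of the lid. Next is the press, starting with an approach above the disc.

Call:
{"method": "arm_command", "body": {"targets": [[[-0.006,-0.02,0.0,0,-0.8,0],[-0.006,-0.02,0.05,0,-0.8,0],[-0.006,-0.02,0.09,0,-0.8,0],[-0.006,-0.02,0.1,0,-0.8,0],[-0.006,-0.02,0.1,0,-0.8,0]]]}}

```text
clock: 7.82
position: [0.5126, -0.2911, 0.1296]
eef_rot: [-3.141, 0.001, -0.079]
ft_force: [-0.7, 0.3, 0.1]
finger_gap: -0.0
```

Run:
```python
from h import *
s=r.observe();print(s['position'],inchest(s['position']),s['ft_force'])
print("press",go(-.078,-.075,.12))
```

```text
[ 0.51258647 -0.29114286  0.12964729] [-0.07622859 -0.07205722] [-0.72047016  0.25667374  0.12118895]
press (array([-0.0017,  0.003 ,  0.0096]), array([-0.04,  0.05, -0.25]))
```

Call:
{"method": "arm_command", "body": {"targets": [[[-0.002,0.003,0.003,0,0,0],[-0.002,0.003,0.006,0,0,0],[-0.002,0.003,0.008,0,0,0],[-0.002,0.003,0.01,0,0,0],[-0.002,0.003,0.01,0,0,0]]]}}

```text
clock: 8.45
position: [0.51, -0.2955, 0.1205]
eef_rot: [3.141, -0.001, -0.081]
ft_force: [-1.4, -0.5, 3.5]
finger_gap: -0.0
```

Call:
{"method": "arm_command", "body": {"targets": [[[0,0,0.001,0,0,0],[0,0,0.002,0,0,0],[0,0,0.003,0,0,0],[0,0,0.003,0,0,0]]]}}

```text
clock: 8.95
position: [0.51, -0.2955, 0.1173]
eef_rot: [3.141, -0.001, -0.081]
ft_force: [-2.3, 0.5, 5.5]
finger_gap: 0.0
```

Call:
{"method": "arm_command", "body": {"targets": [[[0,0,0.001,0,0,0],[0,0,0.002,0,0,0],[0,0,0.002,0,0,0]]]}}

```text
clock: 9.32
position: [0.51, -0.2955, 0.1152]
eef_rot: [3.141, -0.0, -0.081]
ft_force: [-0.8, 0.9, 4.0]
finger_gap: 0.0004
```

Call:
{"method": "arm_command", "body": {"targets": [[[0,0,0.001,0,0,0],[0,0,0.0015,0,0,0],[0,0,0.0015,0,0,0]]]}}

```text
clock: 9.7
position: [0.51, -0.2955, 0.1138]
eef_rot: [3.141, -0.0, -0.081]
ft_force: [-2.2, 0.9, 5.6]
finger_gap: -0.0002
```

Call:
{"method": "arm_command", "body": {"targets": [[[0,0,0.001,0,0,0],[0,0,0.0015,0,0,0],[0,0,0.0015,0,0,0]]]}}

```text
clock: 10.07
position: [0.51, -0.2955, 0.1123]
eef_rot: [3.141, -0.001, -0.081]
ft_force: [-1.6, -0.2, 5.4]
finger_gap: -0.0002
```

That is about 9 mm down at a steady 5 N. I'll lift away quickly and back toward the robot.

Call:
{"method": "arm_command", "body": {"targets": [[[0,0,-0.04,0,0,0],[-0.02,0,-0.1,0,0,0],[-0.06,0.03,-0.15,0,0,0],[-0.1,0.07,-0.18,0,0,0],[-0.13,0.12,-0.18,0,0,0]]]}}

```text
clock: 10.7
position: [0.3734, -0.402, 0.2946]
eef_rot: [3.137, -0.004, -0.079]
ft_force: [0.9, -0.6, -0.2]
finger_gap: -0.0001
```

Call:
{"method": "arm_command", "body": {"targets": [[[-0.02,0.04,0,0,0,0],[-0.03,0.08,0,0,0,0],[-0.03,0.08,0,0,0,0],[-0.03,0.08,0,0,0,0],[-0.03,0.08,0,0,0,0]]]}}

```text
clock: 11.32
position: [0.3375, -0.4769, 0.2911]
eef_rot: [-3.141, 0.0, -0.079]
ft_force: [0.9, 0.4, 0.4]
finger_gap: -0.0001
```

Run:
```python
from h import *
s=r.observe();print(s['position'],s['clock'],s['ft_force'])
q,e=r.get_image("side");p,d=r.get_image("top"); C=cloud("top",d)
m=(C[...,2]>.16)&(C[...,2]<.185)&(np.abs(C[...,0]-.6)<.09)&(C[...,1]>-.21)&(C[...,1]<-.05)
P=C[m];print("carton",len(P),rect(P),inchest(rect(P)[0]/1000),P[:,2].max())
print("small lid",np.round(C[225,200],3),np.round(C[170,170],3))
a=cv2.resize(q[80:360,130:420,::-1],None,fx=1.5,fy=1.5);b=cv2.resize(p[130:310,140:440,::-1],None,fx=1.2,fy=1.2)
o=np.zeros((420,800,3),np.uint8);o[:,:435]=a;o[:216,438:798]=b;cv2.imwrite("pics/c7.png",o)
```

```text
[ 0.33750349 -0.47693594  0.29111363] 11.325 [0.89703145 0.43893462 0.36082082]
carton 683 (array([ 612.7, -159.3]), array([60.5, 80.4]), 85.89520263671875) [0.01372455 0.06691649] 0.17911642270898187
small lid [0.485 0.189 0.155] [0.633 0.275 0.153]
```

View pics/c7.png

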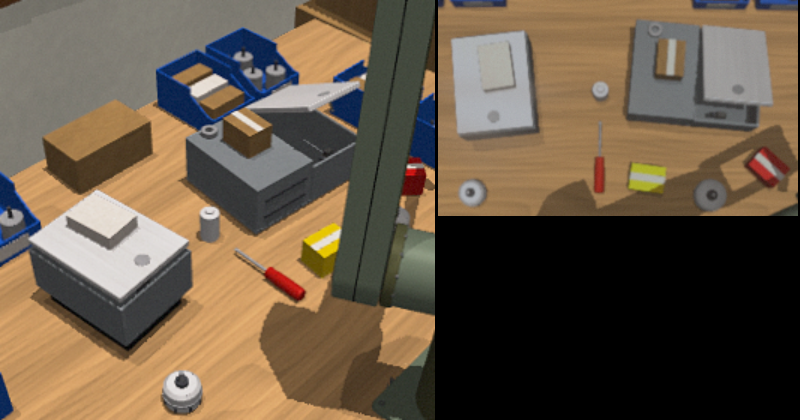

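The lid is open, the carton is upright on the deck, and the other things are where they were. The arm is clear, so I'm handing in.

```bash
python3 -c "
from bench import r
print(r.finish_job())"
```

```text
the job is handed in; nothing more can be done
None
```

The job is done and handed in at about 11.4 s on the robot's clock. I pushed the carton sideways off the lid onto the fixed deck. I then pressed the lid at its disc, about 9 mm down at roughly 5 N, and took the hand away.

- **Carton:** the last measurement puts it at chest (14, 67) mm. Its top measures 60 × 80 mm at the height expected for an upright carton on the deck, and it is clear of the lid.
- **Wider lid:** both views show it standing ajar. I did not measure its angle.
- **Smaller chest and other things:** the smaller lid reads flat at 0.153 to 0.155 m and is shut. The packet, bearing, capacitor, motors and screwdriver look unmoved; I checked these by eye only.
- **Forces:** the highest reading I saw was about 6 N.

One thing went less smoothly. The first part of the push was too high on the carton and gave about 4 N of vertical force, as if it was starting to tip. I backed off, lowered the fingers and finished the push at about 1 N. No check failed.

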